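# Empty the capsule tray of the coffee machine

### The job

Empty the coffee machine's used-capsule tray: slide the tray straight forward by its handle until its back end is out from under the machine's lip, lift it out and carry it level, without spilling, to the steel pail. Tip both used capsules into the pail, then put the empty tray back in the machine, pushed fully home, and let go of it. Leave the pail standing where it is and do not disturb the mug or the jam jar.

Things in the scene. Friction and masses are not known exactly. Their poses are not given: they have to be found in the camera images.
- coffee_machine: Cream capsule coffee machine, fixed on the worktop: 166 wide, about 275 high, 252 deep (mm). Origin under it on the worktop; its -x axis points out of its front, z up. A column (front face at x = +5) carries an overhanging head; a tray with a handle lies below the head and runs back into a bay under the column. A kettle stands to its left.
- head_edge (a point): Middle of the lower front edge of the machine's head (machine's axes; at x = -90, z = 181 in its frame; head 150 wide, and a spout behind the edge hangs 27 lower). The tray's handle lies below this edge, so a vertical gripper would hit the head: take the handle with the gripper leaning out to the front by 30 to 45 degrees.
- bay_mouth (a point): Middle of the floor of the tray's bay at its mouth under the column (machine's axes; 14 above the worktop). The overhanging lip is 48 above this floor. The bay is 136 wide between its cheeks, whose front edges flare a little, and runs back from here to a stop at x = +91; the floor plate also reaches 45 forward of here.
- tray_handle (a point): Centre of the loose tray's handle: a black bar 56 long (x), 20 wide (y), 26 high (z), pinched across its width. Axes: x from the handle to the tray's back end, z up. Tray 0.14 kg, 126 wide (front panel 130), underside at z = -25, top edge at +15; cup grille from x = +30 to +78, open capsule bin from +78 to the back end. Home: 39 above the worktop, 78 to 82 in front of bay_mouth.
- tray_end (a point): Middle of the upper edge of the tray's back end: same axes as the handle's point, 169 behind it, 6 lower. Here a ramp rises 26 degrees from the bin floor in place of a wall, so things slide out when the tray is tipped this end down by 65 to 80 degrees. Home: 87 to 91 behind bay_mouth; the tray starts home or up to 12 out, slides freely, and can be lifted once this end is in front of the lip.
- capsule_a_mid (a point): Middle of a used aluminium coffee capsule lying foil down in the tray's bin (hidden under the machine at first): rounded cone 52 across the foil, 30 high, 20 g. This point is 13 mm above its foil.
- capsule_b_mid (a point): The same for the second capsule, beside the first.
- pail_mouth (a point): Centre of the mouth of the loose round steel pail: mouth 176 across inside, rim 92 above the worktop, 148 across at the foot, wall 4, 0.6 kg, a thin wire bail folded down round its side.
- mug: Bystander: blue and white mug, 78 across, 92 high, with a handle. Origin under it.
- jam: Bystander: jam jar, 68 across, 84 high. Origin under it.

How it is judged:
By the outcome, as a careful person would: the job done as asked, in the order asked, and still so for the second after the job is handed in, with the robot touching nothing.
It also fails if it takes over 67 s, if anything falls off the work surface, if the arm or the gripper's body presses on something with over 40 N, if the wrist force passes 120 N, or if a joint passes its speed limit or range.

### The arm

A 6-joint arm with a two-finger parallel gripper is mounted at the origin on a cart in front of the work surface, level with it; the furniture and walls round the work are solid. World frame = base frame: x ahead of the robot, y to its left, z up, the work surface at z = 0. Lengths are in m, angles in rad, forces in N, time in s.
With the tool pointing down it reaches from about 0.35 to 0.975 m from the base axis. Payload 4.9 kg.
Tool frame: the origin (TCP) lies midway between the tips of the shut fingers; the grasp point (between the pads) lies behind it (ctrl.grasp_offset is the z of the grasp point in the tool frame, in m); z points along the fingers, y is the line along which they close (so a half turn about z gives the same grasp; the last joint's range is limited). The gripper opens to 85 mm and grips with 20 to 120 N. Pads are 22 mm wide; open, the fingers measure 114 mm over their backs; the gripper's body (76 mm by 85 mm) begins 54 mm behind the grasp point. The pads swing forward as they close: fully open they stand 13 mm farther back than shut.
Start: joints at [-1.429, 0.053, 1.613, -0, 1.476, -0.119], TCP at [0.161, -0.604, 0.231] pointing down, gripper open.
Joint ranges: [-3.01, 3.01], [-1.01, 2.22], [0.06, 2.58], [-1.02, 4.17], [0.09, 2.62], [-3.14, 3.14]. Speed limits (rad/s): [2.57, 2.57, 3.14, 3.14, 3.14, 3.14].

### API

Orientations are given as [roll, pitch, yaw] about the fixed x, y, z axes, in that order (R = Rz(yaw) Ry(pitch) Rx(roll)).
In Python, from rig import ctrl gives the robot as it stands.
- The arm moves only by the tool play_rows, never from a script. Its argument "steps" is a list of rows, each a list of 7 numbers: the shift along the world's x, y, z each as a share of 0.5 m, from -1 to 1, then the turn, a rotation vector about the world's x, y, z each as a share of 8 degrees, from -1 to 1, then the opening, from -1 (shut) to 1 (fully open), so that 0 is half open. In form: [[tx, ty, tz, wx, wy, wz, fingers], ...]. A call has 1 to 20 rows; each row shifts and turns the commanded pose from where the row before left it; what a row does not reach is not made up. A row lasts 1/10 s, in which the tool goes at most 50 mm and 8.59 degrees, less where a joint would pass 70% of its speed; a pose out of reach is approached as far as the arm can. A call with a number of a shift or a turn outside -1 to 1 is refused whole. A call with a gripper value outside its range is refused whole. The fingers move at their own pace and stop on an object; "force" is the grip in N (left out, the last holds). Time passes only in rows, so rows that do not move let the fingers close. It gives the time, the measured TCP pose, the force, the opening and the grip force at its end, in the units of the state.
- ctrl.observe(): the state, without advancing time (a new reading comes with each control period).
- ctrl.grab_frame(name): name is "scene" or "top" or "wrist"; returns a dict with "pixels" (420x560x3 uint8, red, green, blue), "range_z" (420x560 float32, m along the optical axis (not along the pixel's ray), 0 where there is no reading), "camera_matrix" (3x3 intrinsics, pixels), "camera_from_world" (4x4, takes a point from world to camera coordinates). Camera axes: x right, y down, z forward; pixel columns grow to the right and rows downward; lengths in m; the calibration is good to about 2 mm. The wrist camera is an equidistant fisheye: a pixel r from the principal point sees the ray r / f radians off the axis. A picture is of the moment at which its call begins.
- ctrl.close_job(): hands the job in; it is judged then, once.
The state is a dict: "t": time; "qpos": joint angles; "joint_vel": joint speeds; "joint_efforts": joint torques, N m; "tool_pos": TCP position; "ee_rot": TCP orientation; "force": force on the tool from outside, world axes, zero at the start; "wrist_torque": the same for the moment, N m; "gripper_width": opening from 0.0 (shut) to 1.0 (fully open); "grasp_force": force on a finger pad.
Only numpy, scipy, OpenCV 4.12 (cv2) and the standard library are available. Lean on these libraries where they do the work, as an engineer would, in place of code of your own. Each camera call takes 0.05 s, during which the arm holds its last target. There are 200 camera calls.

## Working session

There is one attempt and no reset: what is moved stays moved. The work goes in short steps, Python scripts to look and compute and a tool call to move; the robot and the scene stay as the last step left them, time stands still between calls to the robot, and variables do not carry over. Pictures are saved under pics/ and viewed, at most 12 in all, crops included, and the job is handed in when it is done.

Besides the shell and the picture viewer there is one more tool, called after "Call:" by a JSON object that holds its "name" and its "arguments". play_rows: Moves the arm, as the interface text tells. Its arguments: {"type":"object","properties":{"steps":{"type":"array","items":{"type":"array","items":{"type":"number","minimum":-1,"maximum":1}}},"force":{"type":"number"}},"required":["steps"]}

```bash
ls; mkdir -p pics; python3 - <<'E'
from rig import ctrl
import cv2, numpy as np
print(ctrl.observe(), ctrl.grasp_offset)
for n in("scene","top"):
    f=ctrl.grab_frame(n); np.savez(f"{n}0.npz",**f); cv2.imwrite(f"pics/{n}0.png",f["pixels"][...,::-1])
    print(n,f["camera_matrix"].tolist(),f["camera_from_world"].round(3).tolist())
E
```

```text
pics
{'t': 0.0, 'qpos': array([-1.42902306e+00,  5.33599274e-02,  1.61427529e+00,  1.04063628e-05,
        1.47600549e+00, -1.18979708e-01]), 'joint_vel': array([ 0.00084904, -0.00139874,  0.0005656 ,  0.00061628,  0.000821  ,
       -0.00117085]), 'joint_efforts': array([-1.56452861e-03, -3.93686736e+01, -3.70175028e+01, -2.31378044e-04,
        6.97138516e-03,  3.71541038e-07]), 'tool_pos': array([ 0.16105788, -0.60325409,  0.23007229]), 'ee_rot': array([-3.13956031e+00, -2.53386624e-04,  2.60751721e-01]), 'force': array([-0.21312736, -0.34135655, -0.77084639]), 'wrist_torque': array([-0.09527048,  0.01101049,  0.03208125]), 'grasp_force': 0.0, 'gripper_width': 1.0008578334051217} -0.0187
scene [[448.0258529945294, 0.0, 273.1460808463801], [0.0, 448.0258529945294, 214.5812703590394], [0.0, 0.0, 1.0]] [[-0.853, -0.521, 0.018, 0.547], [-0.209, 0.31, -0.927, 0.246], [0.478, -0.795, -0.373, 1.288], [0.0, 0.0, 0.0, 1.0]]
top [[456.26168542741937, 0.0, 274.59030434113185], [0.0, 456.26168542741937, 202.8102094323191], [0.0, 0.0, 1.0]] [[-0.103, -0.995, 0.001, 0.1], [-0.784, 0.081, -0.615, 0.547], [0.612, -0.064, -0.788, 1.265], [0.0, 0.0, 0.0, 1.0]]
```

View pics/scene0.png

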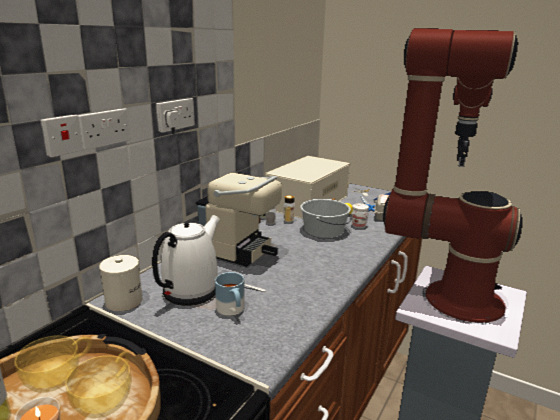

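View pics/top0.png

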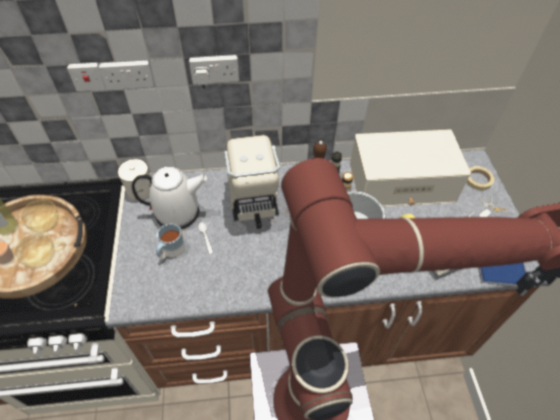

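The scene view shows the machine at about (240,215), the handle at (265,255), the pail at (325,217), the mug at (230,293) and the jam jar at (360,215). In the top view the handle is near (258,217), the mug is at (170,240), and the pail at (365,210) is partly hidden by the arm.

```bash
cat > h.py <<'E'
import numpy as np, cv2
def cloud(f):
    K=f["camera_matrix"];T=f["camera_from_world"];z=f["range_z"]
    v,u=np.mgrid[:420,:560]
    p=np.stack([(u-K[0,2])/K[0,0]*z,(v-K[1,2])/K[1,1]*z,z],-1)
    w=(p-T[:3,3])@T[:3,:3]; w[z==0]=np.nan
    return w
def circ(p):
    A=np.c_[2*p,np.ones(len(p))];s=np.linalg.lstsq(A,(p**2).sum(1),rcond=None)[0]
    return s[:2],np.sqrt(s[2]+s[0]**2+s[1]**2)
E
python3 - <<'E'
from h import *
out=[]
for n,(a,b,c,d) in {"scene":(170,150,400,320),"top":(130,120,420,270)}.items():
    f=dict(np.load(n+"0.npz")); w=cloud(f)
    im=f["pixels"]; hsv=cv2.cvtColor(im,cv2.COLOR_RGB2HSV)
    for name,(u0,v0,u1,v1) in ({"pail":(298,195,352,240),"mug":(212,270,248,320),"jam":(350,202,370,230)} if n=="scene" else {"pail":(345,190,385,225),"mug":(155,222,190,262)}).items():
        q=w[v0:v1,u0:u1].reshape(-1,3); q=q[~np.isnan(q[:,0])]
        hi={"pail":.092,"mug":.092,"jam":.084}[name]
        r=q[(abs(q[:,2]-hi)<.006)]
        print(n,name,len(r),circ(r[:,:2]) if len(r)>5 else None, r.mean(0).round(3), r.min(0).round(3),r.max(0).round(3))
    V=hsv[...,2]
    m=np.zeros(V.shape,bool); 
    if n=="scene": m[225:275,235:290]=1
    else: m[190:235,225:285]=1
    k=m&(V<70)&(w[...,2]>.02)&(w[...,2]<.065)
    q=w[k]; print(n,"dark",len(q),q.min(0).round(3),q.max(0).round(3))
    crop=im[b:d,a:c,::-1]; out.append(cv2.resize(crop,(400,300),interpolation=cv2.INTER_CUBIC) if 0 else cv2.resize(crop,None,fx=2.6,fy=2.6,interpolation=cv2.INTER_CUBIC))
W=max(o.shape[1] for o in out)
s=cv2.resize(out[0],(0,0),fx=1,fy=1)
cv2.imwrite("pics/c1.png",cv2.resize(out[1],(780,int(out[1].shape[0]*780/out[1].shape[1]))))
# ortho listing of head edge: machine cream pts
f=dict(np.load("top0.npz"));w=cloud(f)
for v in range(150,232,3): print(v,w[v,250].round(3),w[v,258].round(3),f["pixels"][v,258])
E
```

```text
scene pail 291 (array([ 0.56526873, -0.23640127]), np.float64(0.09622512179649365)) [ 0.572 -0.247  0.092] [ 0.458 -0.36   0.086] [ 0.697 -0.131  0.098]
scene mug 120 (array([0.53877085, 0.39584721]), np.float64(0.038754348737250505)) [0.538 0.398 0.089] [0.493 0.355 0.086] [0.608 0.436 0.093]
scene jam 90 (array([ 0.45359893, -0.34435163]), np.float64(0.024303439504757166)) [ 0.453 -0.342  0.083] [ 0.423 -0.38   0.078] [ 0.485 -0.308  0.088]
scene dark 475 [0.566 0.029 0.02 ] [0.71  0.185 0.065]
top pail 187 (array([ 0.59543357, -0.2830425 ]), np.float64(0.05314225385634096)) [ 0.613 -0.298  0.092] [ 0.527 -0.355  0.086] [ 0.657 -0.226  0.098]
top mug 114 (array([0.53765699, 0.3954187 ]), np.float64(0.03880515723493348)) [0.532 0.396 0.09 ] [0.491 0.354 0.086] [0.581 0.432 0.098]
top dark 213 [0.568 0.028 0.02 ] [0.706 0.181 0.064]
150 [0.713 0.106 0.273] [0.715 0.08  0.267] [241 237 224]
153 [0.705 0.107 0.267] [0.703 0.081 0.266] [237 234 223]
156 [0.693 0.108 0.265] [0.683 0.083 0.272] [226 227 224]
159 [0.679 0.109 0.266] [0.674 0.084 0.268] [219 217 204]
162 [0.663 0.11  0.269]
[... 638 characters left out ...]
 [0.681 0.088 0.077] [104  99  90]
198 [0.677 0.117 0.069] [0.699 0.088 0.037] [110 107 109]
201 [0.673 0.118 0.056] [0.682 0.089 0.042] [72 71 71]
204 [0.666 0.119 0.048] [0.663 0.091 0.049] [93 95 93]
207 [0.675 0.12  0.019] [0.672 0.091 0.02 ] [72 73 72]
210 [0.662 0.121 0.019] [0.66  0.092 0.018] [86 85 79]
213 [0.626 0.122 0.048] [0.622 0.094 0.049] [77 75 68]
216 [0.624 0.123 0.033] [0.601 0.095 0.061] [37 37 36]
219 [0.631 0.123 0.006] [0.592 0.096 0.056] [31 31 32]
222 [0.618 0.124 0.005] [0.581 0.097 0.053] [31 30 30]
225 [0.607 0.125 0.002] [0.572 0.098 0.047] [37 37 37]
228 [0.594 0.126 0.002] [0.573 0.099 0.028] [51 52 52]
231 [ 0.585  0.127 -0.004] [0.578 0.099 0.003] [84 85 85]
```

View pics/c1.png

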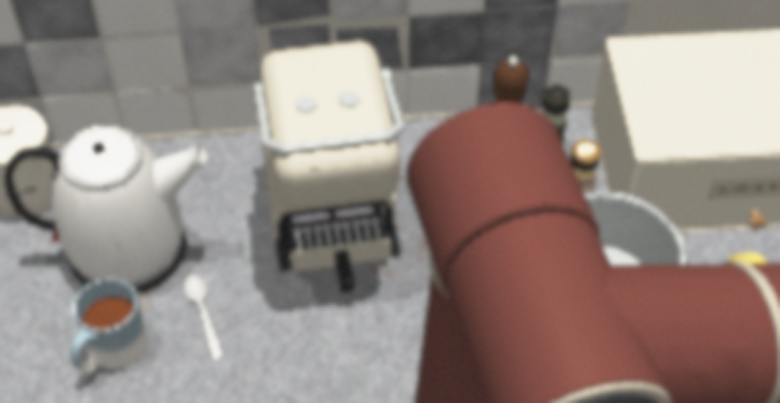

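The crop shows the tray's front panel and black handle at crop (345,270), which is about (258,220) in the full top image. The mug and kettle are well to its left.

```bash
python3 - <<'E'
from h import *
for n in("top","scene"):
    f=dict(np.load(n+"0.npz"));w=cloud(f);im=f["pixels"].astype(int)
    sub=w.reshape(-1,3);col=im.reshape(-1,3)
    box=(sub[:,0]>.5)&(sub[:,0]<.66)&(sub[:,1]>0)&(sub[:,1]<.21)
    def line(m,lab):
        q=sub[m][:,:2]
        for _ in range(4):
            A=np.c_[q[:,1],np.ones(len(q))];s=np.linalg.lstsq(A,q[:,0],rcond=None)[0];r=q[:,0]-A@s;q=q[abs(r)<max(.004,1.5*r.std())]
        print(n,lab,len(q),"dx/dy",s[0].round(3),"yaw deg",np.degrees(np.arctan(-s[0])).round(1),"x0",s[1].round(3),"y",q[:,1].min().round(3),q[:,1].max().round(3),"x mean",q.mean(0).round(3))
    line(box&(sub[:,2]>.19)&(sub[:,2]<.235),"head")
    line(box&(sub[:,2]>.022)&(sub[:,2]<.05)&(sub[:,0]>.607),"panel")
    for nm,lo,hi in(("handle all",.03,.065),("handle top",.047,.065)):
        m=(sub[:,0]>.54)&(sub[:,0]<.61)&(sub[:,1]>.06)&(sub[:,1]<.14)&(sub[:,2]>lo)&(sub[:,2]<hi)
        q=sub[m];c=q.mean(0);u,s,vt=np.linalg.svd(q[:,:2]-c[:2]);print(n,nm,len(q),c.round(3),vt[0].round(3),s.round(3),q.min(0).round(3),q.max(0).round(3))
E
```

```text
top head 274 dx/dy -0.057 yaw deg 3.3 x0 0.592 y 0.034 0.163 x mean [0.586 0.1  ]
top panel 136 dx/dy -0.06 yaw deg 3.4 x0 0.632 y 0.036 0.165 x mean [0.626 0.101]
top handle all 79 [0.586 0.098 0.05 ] [-0.992 -0.13 ] [0.119 0.051] [0.568 0.087 0.03 ] [0.609 0.109 0.061]
top handle top 61 [0.59  0.098 0.053] [-0.995 -0.105] [0.097 0.043] [0.569 0.087 0.047] [0.609 0.109 0.061]
scene head 353 dx/dy 0.136 yaw deg -7.8 x0 0.572 y 0.043 0.18 x mean [0.588 0.131]
scene panel 165 dx/dy -0.026 yaw deg 1.5 x0 0.631 y 0.032 0.168 x mean [0.626 0.119]
scene handle all 103 [0.587 0.105 0.043] [-0.989 -0.148] [0.137 0.047] [0.566 0.091 0.03 ] [0.61  0.113 0.054]
scene handle top 41 [0.588 0.103 0.05 ] [-0.998 -0.068] [0.085 0.033] [0.566 0.091 0.047] [0.61  0.113 0.054]
```

Call:
{"name": "play_rows", "arguments": {"steps": [[0.058,0.068,0.009,0,0,-0.153,1],[0.058,0.068,0.009,0,0,-0.153,1],[0.058,0.068,0.009,0,0,-0.153,1],[0.058,0.068,0.009,0,0,-0.153,1],[0.058,0.068,0.009,0,0,-0.153,1],[0.058,0.068,0.009,0,0,-0.153,1],[0.058,0.068,0.009,0,0,-0.153,1],[0.058,0.068,0.009,0,0,-0.153,1],[0.058,0.068,0.009,0,0,-0.153,1],[0.018,0.087,-0.016,0.039,-0.554,0,1],[0.018,0.087,-0.016,0.039,-0.554,0,1],[0.018,0.087,-0.016,0.039,-0.554,0,1],[0.018,0.087,-0.016,0.039,-0.554,0,1],[0.018,0.087,-0.016,0.039,-0.554,0,1],[0.018,0.087,-0.016,0.039,-0.554,0,1],[0.018,0.087,-0.016,0.039,-0.554,0,1],[0.018,0.087,-0.016,0.039,-0.554,0,1],[0.018,0.087,-0.016,0.039,-0.554,0,1],[0,0,0,0,0,0,1],[0,0,0,0,0,0,1]]}}

```text
t: 2.1
tool_pos: [0.5022, 0.0952, 0.1984]
ee_rot: [-3.141, -0.696, 0.072]
force: [-0.2, 0.3, -0.5]
gripper_width: 1.001
grasp_force: 0.0
```

```bash
python3 - <<'E'
from rig import ctrl
from h import *
from scipy.spatial.transform import Rotation as R
o=ctrl.observe();print(o["tool_pos"],o["ee_rot"],o["qpos"].round(2)); print(R.from_euler("xyz",o["ee_rot"]).as_matrix().round(3))
for n in("wrist","scene","top"):
    f=ctrl.grab_frame(n);np.savez(n+"1.npz",**f)
    if n=="wrist":cv2.imwrite("pics/w1.png",f["pixels"][...,::-1])
    w=cloud(f)
    if n=="scene":
        q=w[195:240,298:352].reshape(-1,3)
    if n=="top":
        q=w[185:240,300:390].reshape(-1,3); 
    if n!="wrist":
        q=q[(abs(q[:,2]-.092)<.005)&(q[:,0]<.68)&(q[:,0]>.45)&(q[:,1]>-.35)&(q[:,1]<-.12)]
        c,r=circ(q[:,:2])
        for _ in range(4):
            e=abs(np.linalg.norm(q[:,:2]-c,axis=1)-.09); q2=q[e<.012]; c,r=circ(q2[:,:2])
        print(n,c,r,len(q2),len(q))
E
```

```text
[0.50215843 0.0952251  0.19844524] [-3.14052234 -0.69570692  0.07193747] [ 0.02 -0.69  2.36  0.04  0.78  1.5 ]
[[ 0.766  0.073  0.639]
 [ 0.055 -0.997  0.047]
 [ 0.641 -0.001 -0.768]]
scene [ 0.5530403  -0.23283927] 0.09128404861397825 176 179
top [ 0.55513267 -0.23434455] 0.09079700049399246 317 362
```

View pics/w1.png

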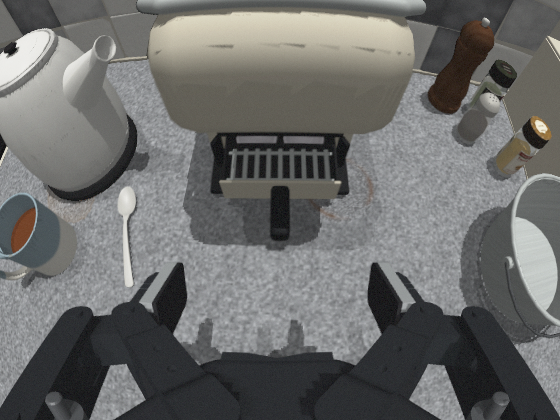

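The wrist view shows the handle at columns 271–290, rows 186–240, and the panel's top edge from (221,180) to (341,182). The handle is nearly in line with the gripper. I'll cast rays to get yaw and lateral position.

```bash
cat >> h.py <<'E'
def wray(f,u,v,z):
    K=f["camera_matrix"];T=f["camera_from_world"]
    x=(u-K[0,2])/K[0,0];y=(v-K[1,2])/K[1,1];t=np.hypot(x,y)
    d=np.array([np.sin(t)*x/t,np.sin(t)*y/t,np.cos(t)]);R=T[:3,:3];c=-R.T@T[:3,3];d=R.T@d
    return c+d*(z-c[2])/d[2]
E
python3 - <<'E'
from h import *
f=dict(np.load("wrist1.npz"));im=f["pixels"];V=im.max(2)
g=cv2.cvtColor(im,cv2.COLOR_RGB2GRAY)
for r in (200,206,212,218,224,230):
    c=np.where(V[r,255:305]<62)[0]+255; print(r,c.min(),c.max(),wray(f,c.min(),r,.05).round(4),wray(f,c.max()+1,r,.05).round(4))
for u,v in((280,240),(221,180),(341,182)):print(u,v,wray(f,u,v,.052).round(4))
# panel top edge and handle tip pixels
print([ (u,int(np.argmax(g[165:200,u].astype(int)>130))+165) for u in range(225,342,12)], V[180:246:3,280])
E
```

```text
200 270 289 [0.607  0.1091 0.05  ] [0.6085 0.0885 0.05  ]
206 270 289 [0.6002 0.1085 0.05  ] [0.6017 0.0881 0.05  ]
212 270 289 [0.5936 0.108  0.05  ] [0.5951 0.0877 0.05  ]
218 269 289 [0.587  0.1084 0.05  ] [0.5885 0.0874 0.05  ]
224 270 289 [0.5806 0.1069 0.05  ] [0.5821 0.087  0.05  ]
230 270 289 [0.5743 0.1064 0.05  ] [0.5757 0.0866 0.05  ]
280 240 [0.564  0.0958 0.052 ]
221 180 [0.6257 0.163  0.052 ]
341 182 [0.6328 0.0353 0.052 ]
[(225, 181), (237, 165), (249, 165), (261, 165), (273, 165), (285, 165), (297, 165), (309, 165), (321, 165), (333, 179)] [103 102  30  29  23  32  27  24  31  33  25  28  29  21  22  30  37  49
  29  25  34  79]
```

Call:
{"name": "play_rows", "arguments": {"steps": [[0.028,-0.001,-0.065,0,0,0,1],[0.028,-0.001,-0.065,0,0,0,1],[0.028,-0.001,-0.065,0,0,0,1],[0.0256,0.002,-0.031,0,0,-0.04,1],[0.0256,0.002,-0.031,0,0,0,1],[0.0256,0.002,-0.031,0,0,0,1],[0.0256,0.002,-0.031,0,0,0,1],[0.0256,0.002,-0.03,0,0,0,1],[0,0,0,0,0,0,1]], "force": 80}}

```text
t: 3.15
tool_pos: [0.6098, 0.0946, 0.0235]
ee_rot: [-3.14, -0.695, 0.058]
force: [-0.7, -0.4, 0.4]
gripper_width: 0.997
grasp_force: 0.0
```

```bash
python3 - <<'E'
from rig import ctrl
from h import *
o=ctrl.observe();print(o["tool_pos"],o["ee_rot"],o["qpos"].round(2),o["force"])
f=ctrl.grab_frame("wrist");cv2.imwrite("pics/w2.png",f["pixels"][...,::-1])
E
```

```text
[0.6098263  0.09462504 0.02352987] [-3.14004914 -0.69472427  0.05835518] [ 0.02 -0.03  2.21  0.09  0.27  1.45] [-0.74285761 -0.39601588  0.3566325 ]
```

View pics/w2.png

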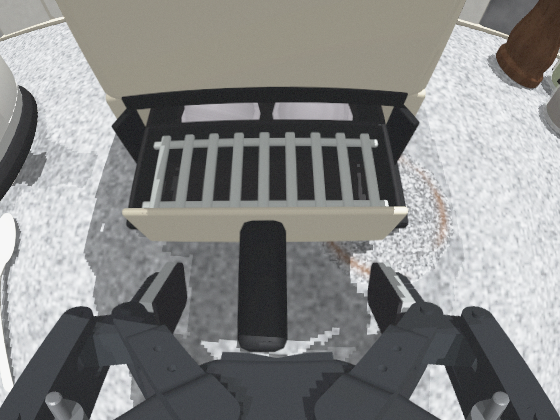

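The handle sits at columns 239–287, while the finger midline is near 278, so I need to shift about 5 mm in +y. I'll also fit the arm's planar kinematics to check joint margins for the pull.

```bash
cat > kin.py <<'E'
import numpy as np
from scipy.optimize import least_squares
D=[(.620,.230,.0534,1.6143,1.476),(.504,.1984,-.69,2.36,.78),(.6117,.0235,-.03,2.21,.27)]
def fk(p,q2,q3,q5):
    a,h,L1,L2,L3=p;s=q2+q3;t=s+q5
    return np.array([a+L1*np.sin(q2)+L2*np.sin(s)+L3*np.sin(t),h+L1*np.cos(q2)+L2*np.cos(s)+L3*np.cos(t)])
p=least_squares(lambda p:np.concatenate([fk(p,*d[2:])-d[:2] for d in D]),[0,.3,.4,.4,.2]);P=p.x
def ik(r,z,lean):
    s=least_squares(lambda q:fk(P,q[0],q[1],np.pi-lean-q[0]-q[1])-[r,z],[-.3,2.2]);q=s.x
    return q[0].round(2),q[1].round(2),(np.pi-lean-q.sum()).round(2),s.cost<1e-7
if __name__=="__main__":
    print(P.round(3),p.cost)
    for lean in(30,35,40):
        for r,z in((.61,.024),(.55,.024),(.505,.024),(.505,.06),(.52,.1),(.55,.17)):print(lean,r,z,ik(r,z,np.radians(lean)))
E
python3 kin.py
```

```text
[0.081 0.13  0.328 0.524 0.174] 4.536795880009096e-06
30 0.61 0.024 (np.float64(0.0), np.float64(2.14), np.float64(0.48), np.True_)
30 0.55 0.024 (np.float64(-0.19), np.float64(2.32), np.float64(0.49), np.True_)
30 0.505 0.024 (np.float64(-0.37), np.float64(2.46), np.float64(0.53), np.True_)
30 0.505 0.06 (np.float64(-0.44), np.float64(2.44), np.float64(0.62), np.True_)
30 0.52 0.1 (np.float64(-0.45), np.float64(2.36), np.float64(0.71), np.True_)
30 0.55 0.17 (np.float64(-0.41), np.float64(2.19), np.float64(0.84), np.True_)
35 0.61 0.024 (np.float64(-0.02), np.float64(2.18), np.float64(0.37), np.True_)
35 0.55 0.024 (np.float64(-0.22), np.float64(2.36), np.float64(0.39), np.True_)
35 0.505 0.024 (np.float64(-0.4), np.float64(2.5), np.float64(0.43), np.True_)
35 0.505 0.06 (np.float64(-0.48), np.float64(2.48), np.float64(0.53), np.True_)
35 0.52 0.1 (np.float64(-0.49), np.float64(2.4), np.float64(0.62), np.True_)
35 0.55 0.17 (np.float64(-0.45), np.float64(2.24), np.float64(0.74), np.True_)
40 0.61 0.024 (np.float64(-0.04), np.float64(2.22), np.float64(0.26), np.True_)
40 0.55 0.024 (np.float64(-0.24), np.float64(2.4), np.float64(0.28), np.True_)
40 0.505 0.024 (np.float64(-0.43), np.float64(2.54), np.float64(0.33), np.True_)
40 0.505 0.06 (np.float64(-0.52), np.float64(2.53), np.float64(0.44), np.True_)
40 0.52 0.1 (np.float64(-0.53), np.float64(2.45), np.float64(0.52), np.True_)
40 0.55 0.17 (np.float64(-0.49), np.float64(2.28), np.float64(0.65), np.True_)
```

Call:
{"name": "play_rows", "arguments": {"steps": [[-0.006,0.005,-0.001,-0.03,0.5,0.05,1],[-0.006,0.005,-0.001,-0.03,0.5,0,1],[0,0,0,0,0,0,0.3],[0,0,0,0,0,0,0],[0,0,0,0,0,0,-0.3],[0,0,0,0,0,0,-0.6],[0,0,0,0,0,0,-1],[0,0,0,0,0,0,-1],[0,0,0,0,0,0,-1],[0,0,0,0,0,0,-1]], "force": 80}}

```text
t: 4.2
tool_pos: [0.6029, 0.1021, 0.0241]
ee_rot: [-3.139, -0.558, 0.069]
force: [-0.9, -1.2, 0.3]
gripper_width: 0.219
grasp_force: 78.1
```

Call:
{"name": "play_rows", "arguments": {"steps": [[-0.01,-0.0007,0,0,0,0,-1],[-0.02,-0.0013,0,0,0,0,-1],[-0.02,-0.0013,0,0,0,0,-1],[-0.02,-0.0013,0,0,0,0,-1],[-0.02,-0.0013,0,0,0,0,-1],[-0.02,-0.0013,0,0,0,0,-1],[-0.02,-0.0013,0,0,0,0,-1],[-0.02,-0.0013,0,0,0,0,-1],[0,0,0,0,0,0,-1]]}}

```text
t: 5.1
tool_pos: [0.527, 0.0973, 0.0241]
ee_rot: [-3.139, -0.558, 0.069]
force: [-0.2, -0.7, -0.7]
gripper_width: 0.224
grasp_force: 78.1
```

```bash
python3 -c "
from rig import ctrl
o=ctrl.observe();print(o['tool_pos'],o['ee_rot'],o['qpos'].round(2),o['force'],o['wrist_torque'])"
```

```text
[0.52695547 0.09726533 0.02411944] [-3.13885995 -0.55800384  0.06878462] [ 0.03 -0.22  2.33  0.05  0.48  1.5 ] [-0.15934602 -0.66933021 -0.73467023] [-0.07637712  0.41387974  0.02293662]
```

Call:
{"name": "play_rows", "arguments": {"steps": [[-0.02,-0.0013,0,0,0,0,-1],[-0.02,-0.0013,0,0,0,0,-1],[-0.015,-0.001,0,0,0,0,-1],[0,0,0,0,0,0,-1],[0,0,0,0,0,0,-1]]}}

```text
t: 5.6
tool_pos: [0.5007, 0.0955, 0.0244]
ee_rot: [-3.139, -0.558, 0.068]
force: [0.6, -0.5, -1.4]
gripper_width: 0.222
grasp_force: 78.2
```

```bash
python3 - <<'E'
from rig import ctrl
from h import *
o=ctrl.observe();print(o["tool_pos"],o["ee_rot"],o["qpos"].round(2),o["force"])
f=ctrl.grab_frame("wrist");cv2.imwrite("pics/w3.png",f["pixels"][...,::-1]);np.savez("wrist3.npz",**f)
E
```

```text
[0.50067318 0.09546    0.02435429] [-3.13862076 -0.55789496  0.06834532] [ 0.03 -0.31  2.39  0.05  0.5   1.49] [ 0.6308027  -0.51923421 -1.37838502]
```

View pics/w3.png

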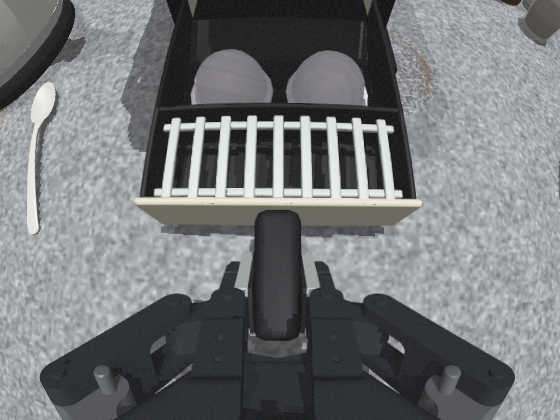

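The tray is gripped squarely and drawn out. Both capsules sit in the bin at (232,78) and (326,78). Before the carry and tip I'll check reach with a full kinematic fit.

```bash
cat > k6.py <<'E'
import numpy as np
from scipy.optimize import least_squares
from scipy.spatial.transform import Rotation as R
D=[([-1.42902,.05336,1.61428,0,1.47601,-.11898],(.16106,-.60325,.23007),(-3.1396,0,.26075)),
([.02,-.69,2.36,.04,.78,1.5],(.50216,.0952,.1984),(-3.1405,-.6957,.0719)),
([.02,-.03,2.21,.09,.27,1.45],(.6098,.0946,.0235),(-3.14,-.6947,.0584)),
([.03,-.22,2.33,.05,.48,1.5],(.52696,.09727,.02412),(-3.13886,-.558,.06878)),
([.03,-.31,2.39,.05,.5,1.49],(.50067,.09546,.02435),(-3.13862,-.5579,.06835))]
e=lambda a,t:R.from_euler(a,t)
lo=np.array([-3.01,-1.01,.06,-1.02,.09,-3.14]);hi=np.array([3.01,2.22,2.58,4.17,2.62,3.14])
def fk(P,q):
    a,d,h,L1,L2,x2,L3=P[:7];c=P[7]
    R1=e("z",q[0]);R2=R1*e("y",q[1]);R3=R2*e("y",q[2]);R4=R3*e("z",S4*q[3])*e("y",q[4])
    return R1.apply([a,d,h])+R2.apply([0,0,L1])+R3.apply([x2,0,L2])+R4.apply([0,0,L3]),R4*e("z",S6*q[5]+c)
def res(P):
    o=[]
    for q,p,r in D:
        a,b=fk(P,q);o+=list(a-p)+list(.2*(b*e("xyz",r).inv()).as_rotvec())
    return o
best=None
for S4 in(1,-1):
    for S6 in(1,-1):
        for c in(np.pi/2,-np.pi/2):
            s=least_squares(res,[.05,.08,.13,.33,.52,0,.17,c])
            if best is None or s.cost<best[0]:best=(s.cost,S4,S6,s.x)
_,S4,S6,P=best
def ik(pos,rot,q0):
    f=lambda q:np.r_[fk(P,q)[0]-pos,.2*(fk(P,q)[1]*rot.inv()).as_rotvec()]
    s=least_squares(f,np.clip(q0,lo+1e-3,hi-1e-3),bounds=(lo,hi));return s.x,np.sqrt(2*s.cost)
def pose(hd,yaw,tip,lean=32):
    # handle point, tray yaw, tip (end down), deg -> TCP pos, rot
    rot=e("z",np.radians(yaw))*e("y",np.radians(tip-lean))*e("x",np.pi)
    return np.array(hd)+.0187*rot.apply([0,0,1])+0.002*rot.apply([0,0,1]),rot
def endpose(E,yaw,tip):  # handle pos from desired tray end pos
    r=e("z",np.radians(yaw))*e("y",np.radians(tip));return np.array(E)-r.apply([.169,0,-.006])
E
python3 - <<'E'
from k6 import *
print(best[0],S4,S6,P.round(3))
q=D[-1][0]
way=[((.485,.093,.095),4,0),((.485,0,.13),4,0),((.485,-.06,.16),-20,0)]
for yaw in(-70,-60,-80):
  print(yaw);q=D[-1][0]
  W=way+[((.487,-.076,.16),yaw/2-10,0)]
  W+=[(endpose((.545,-.225,z),yaw,t),yaw,t) for t,z in((0,.155),(15,.14),(30,.12),(45,.11),(60,.105),(75,.10))]
  for h,y,t in W:
    q,er=ik(*pose(h,y,t),q);print(np.round(h,3),y,t,q.round(2),er.round(4))
E
```

```text
1.9606353725472742e-05 1 1 [-3.000e-03  7.500e-02  2.430e-01  4.310e-01  6.130e-01  9.800e-02
  2.860e-01 -4.711e+00]
-70
[0.485 0.093 0.095] 4 0 [ 0.02 -0.45  2.39  0.04  0.64  1.5 ] 0.0
[0.485 0.    0.13 ] 4 0 [-0.25 -0.55  2.39  0.24  0.78  1.13] 0.0
[ 0.485 -0.06   0.16 ] -20 0 [-0.25 -0.56  2.34 -0.07  0.81  1.71] 0.0
[ 0.487 -0.076  0.16 ] -45.0 0 [-0.13 -0.44  2.26 -0.42  0.9   2.41] 0.0
[ 0.487 -0.066  0.161] -70 0 [-0.02 -0.27  2.14 -0.58  1.13  2.99] 0.0
[ 0.49  -0.073  0.19 ] -70 15 [-0.16 -0.29  2.05 -0.27  1.24  2.7 ] 0.0
[ 0.496 -0.09   0.21 ] -70 30 [-0.31 -0.22  1.94 -0.03  1.4   2.48] 0.0
[ 0.506 -0.117  0.234] -70 45 [-0.45 -0.1   1.8   0.16  1.6   2.33] 0.0
[ 0.518 -0.15   0.254] -70 60 [-0.57  0.06  1.65  0.3   1.81  2.24] 0.0
[ 0.532 -0.189  0.265] -70 75 [-0.65  0.25  1.49  0.42  2.03  2.2 ] 0.0
-60
[0.485 0.093 0.095] 4 0 [ 0.02 -0.45  2.39  0.04  0.64  1.5 ] 0.0
[0.485 0.    0.13 ] 4 0 [-0.25 -0.55  2.39  0.24  0.78  1.13] 0.0
[ 0.485 -0.06   0.16 ] -20 0 [-0.25 -0.56  2.34 -0.07  0.81  1.71] 0.0
[ 0.487 -0.076  0.16 ] -40.0 0 [-0.16 -0.47  2.28 -0.36  0.87  2
[... 452 characters left out ...]
.093 0.095] 4 0 [ 0.02 -0.45  2.39  0.04  0.64  1.5 ] 0.0
[0.485 0.    0.13 ] 4 0 [-0.25 -0.55  2.39  0.24  0.78  1.13] 0.0
[ 0.485 -0.06   0.16 ] -20 0 [-0.25 -0.56  2.34 -0.07  0.81  1.71] 0.0
[ 0.487 -0.076  0.16 ] -50.0 0 [-0.11 -0.41  2.24 -0.47  0.94  2.54] 0.0
[ 0.516 -0.059  0.161] -80 0 [-0.   -0.14  2.02 -0.57  1.21  3.14] 0.005
[ 0.517 -0.066  0.19 ] -80 15 [-0.13 -0.18  1.96 -0.3   1.28  2.91] 0.0
[ 0.52  -0.084  0.21 ] -80 30 [-0.29 -0.16  1.89 -0.03  1.4   2.68] 0.0
[ 0.525 -0.111  0.234] -80 45 [-0.44 -0.08  1.79  0.18  1.57  2.51] 0.0
[ 0.531 -0.147  0.254] -80 60 [-0.58  0.05  1.67  0.36  1.76  2.4 ] 0.0
[ 0.538 -0.188  0.265] -80 75 [-0.68  0.21  1.54  0.5   1.96  2.34] 0.0
```

Call:
{"name": "play_rows", "arguments": {"steps": [[-0.01,-0.001,0,0,0,0,-1],[0,0,0.01,0,0,0,-1],[0,0,0.025,0,0,0,-1],[0,0,0.025,0,0,0,-1],[0,0,0.025,0,0,0,-1],[0,0,0.025,0,0,0,-1],[0,-0.02,0.01,0,0,0,-1],[0,-0.038,0.014,0,0,0,-1],[0,-0.038,0.014,0,0,0,-1],[0,-0.038,0.014,0,0,0,-1],[0,-0.038,0.014,0,0,0,-1],[0,-0.02,0.005,0,0,0,-1],[0,0,0,0,0,0,-1]]}}

```text
t: 6.95
tool_pos: [0.4961, -0.0024, 0.1159]
ee_rot: [-3.14, -0.56, 0.067]
force: [0.3, 0.1, -2.8]
gripper_width: 0.224
grasp_force: 78.4
```

```bash
python3 - <<'E'
from k6 import *
from rig import ctrl
o=ctrl.observe();r0=e("xyz",o["ee_rot"]);p0=o["tool_pos"]
print(p0,o["ee_rot"],o["qpos"].round(2),o["force"],o["wrist_torque"])
E=(.547,-.221)
W=[((.475,-.055,.165),-25,0,6)]+[(endpose((*E,.16),-60,0),-60,0,8)]+[(endpose((*E,z),-60,t),-60,t,n) for t,z,n in((15,.145,3),(30,.125,4),(45,.112,4),(60,.106,3),(76,.10,3))]
for h,y,t,n in W:
    p,r=pose(h,y,t);v=(r*r0.inv()).as_rotvec(degrees=True)
    print(np.round(h,3),y,t,n,((p-p0)/n/.5).round(4),(v/n/8).round(3));p0,r0=p,r
from h import *
f=ctrl.grab_frame("wrist");cv2.imwrite("pics/w4.png",f["pixels"][...,::-1])
E
```

```text
[ 0.49612518 -0.00237875  0.11590241] [-3.13972363 -0.55957999  0.06678248] [-0.25 -0.56  2.38  0.24  0.79  1.13] [ 0.30119239  0.14898566 -2.83938159] [-0.05340787  0.58921718 -0.00322963]
[ 0.475 -0.055  0.165] -25 0 6 [-0.0037 -0.0191  0.0105] [-0.002  0.002 -0.602]
[ 0.462 -0.075  0.166] -60 0 8 [-0.0042 -0.0061  0.0003] [ 0.    -0.    -0.547]
[ 0.466 -0.081  0.195] -60 15 3 [ 0.0008 -0.0014  0.0175] [ 0.541  0.312 -0.   ]
[ 0.475 -0.097  0.215] -60 30 4 [ 0.0033 -0.0056  0.0096] [ 0.406  0.234 -0.   ]
[ 0.489 -0.121  0.236] -60 45 4 [ 0.0057 -0.0098  0.0108] [ 0.406  0.234 -0.   ]
[ 0.507 -0.152  0.255] -60 60 3 [ 0.0103 -0.0178  0.0143] [ 0.541  0.313 -0.   ]
[ 0.529 -0.191  0.265] -60 76 3 [ 0.0132 -0.0229  0.009 ] [ 0.577  0.333 -0.   ]
```

View pics/w4.png

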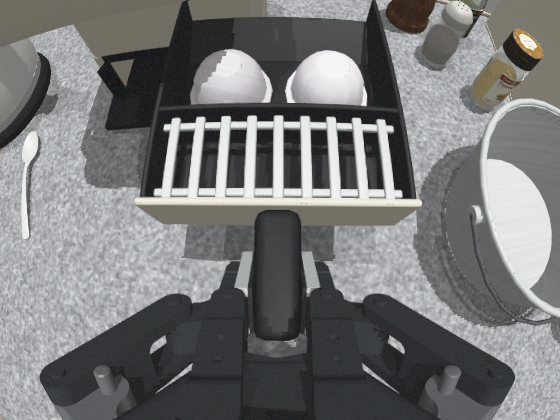

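The tray is lifted clear with both capsules still in the bin, and the grip hasn't slipped. Next I swing it over the pail, level.

Call:
{"name": "play_rows", "arguments": {"steps": [[-0.0037,-0.019,0.0105,0,0,-0.3,-1],[-0.0037,-0.019,0.0105,0,0,-0.6,-1],[-0.0037,-0.019,0.0105,0,0,-0.6,-1],[-0.0037,-0.019,0.0105,0,0,-0.6,-1],[-0.0037,-0.019,0.0105,0,0,-0.6,-1],[-0.0037,-0.019,0.0105,0,0,-0.6,-1],[-0.0042,-0.006,0,0,0,-0.55,-1],[-0.0042,-0.006,0,0,0,-0.55,-1],[-0.0042,-0.006,0,0,0,-0.55,-1],[-0.0042,-0.006,0,0,0,-0.55,-1],[-0.0042,-0.006,0,0,0,-0.55,-1],[-0.0042,-0.006,0,0,0,-0.55,-1],[-0.0042,-0.006,0,0,0,-0.55,-1],[-0.0042,-0.006,0,0,0,-0.55,-1],[0,0,0,0,0,-0.3,-1],[0,0,0,0,0,0,-1],[0,0,0,0,0,0,-1]]}}

```text
t: 8.7
tool_pos: [0.4677, -0.0812, 0.1458]
ee_rot: [-3.139, -0.557, -1.046]
force: [0.2, -0.5, -2.4]
gripper_width: 0.224
grasp_force: 78.4
```

```bash
python3 - <<'E'
from k6 import *
from rig import ctrl
from h import *
o=ctrl.observe();r0=e("xyz",o["ee_rot"]);p0=o["tool_pos"]
print(p0,o["ee_rot"],np.degrees(o["ee_rot"]),o["qpos"].round(2))
yaw=-60;E=(.547,-.221)
W=[(endpose((*E,z),yaw,t),yaw,t,n) for t,z,n in((0,.16,1),(15,.145,3),(30,.125,4),(45,.112,4),(60,.106,3),(76,.10,3))]
for h,y,t,n in W:
    p,r=pose(h,y,t);v=(r*r0.inv()).as_rotvec(degrees=True)
    print(t,n,((p-p0)/n/.5).round(4),(v/n/8).round(3));p0,r0=p,r
f=ctrl.grab_frame("wrist");g=ctrl.grab_frame("scene")
cv2.imwrite("pics/w5.png",np.hstack([f["pixels"][::,:,::-1][:,80:560][:400,:400],cv2.resize(g["pixels"][150:270,220:340,::-1],(400,400))]))
E
```

```text
[ 0.46773529 -0.08123916  0.14581149] [-3.13883635 -0.55716175 -1.04642103] [-179.8420757   -31.92301664  -59.95550857] [-0.07 -0.43  2.25 -0.53  1.05  2.75]
0 1 [ 0.0005 -0.0058  0.0053] [-0.017  0.01  -0.016]
15 3 [ 0.0008 -0.0014  0.0175] [ 0.541  0.312 -0.   ]
30 4 [ 0.0033 -0.0056  0.0096] [ 0.406  0.234 -0.   ]
45 4 [ 0.0057 -0.0098  0.0108] [ 0.406  0.234 -0.   ]
60 3 [ 0.0103 -0.0178  0.0143] [ 0.541  0.313 -0.   ]
76 3 [ 0.0132 -0.0229  0.009 ] [ 0.577  0.333 -0.   ]
```

View pics/w5.png

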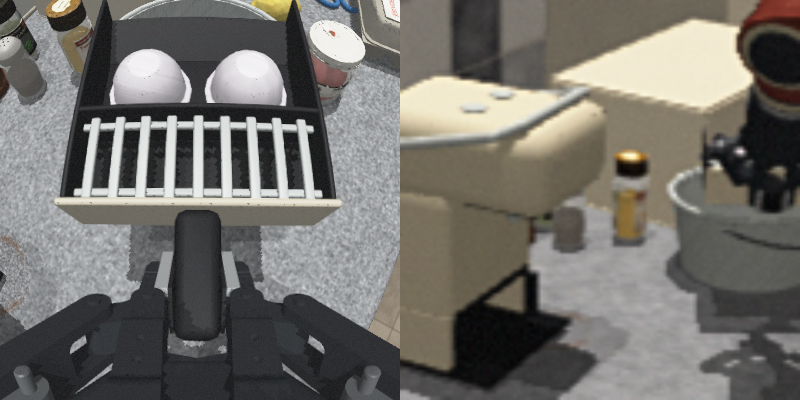

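The tray's end is over the pail, whose far rim is centred behind it, and both capsules are still in the bin. Tip now.

Call:
{"name": "play_rows", "arguments": {"steps": [[0.0005,-0.006,0.005,0,0,0,-1],[0.0008,-0.0014,0.0175,0.54,0.312,0,-1],[0.0008,-0.0014,0.0175,0.54,0.312,0,-1],[0.0008,-0.0014,0.0175,0.54,0.312,0,-1],[0.0033,-0.0056,0.0096,0.406,0.234,0,-1],[0.0033,-0.0056,0.0096,0.406,0.234,0,-1],[0.0033,-0.0056,0.0096,0.406,0.234,0,-1],[0.0033,-0.0056,0.0096,0.406,0.234,0,-1],[0.0057,-0.0098,0.0108,0.406,0.234,0,-1],[0.0057,-0.0098,0.0108,0.406,0.234,0,-1],[0.0057,-0.0098,0.0108,0.406,0.234,0,-1],[0.0057,-0.0098,0.0108,0.406,0.234,0,-1],[0.0103,-0.0178,0.0143,0.541,0.313,0,-1],[0.0103,-0.0178,0.0143,0.541,0.313,0,-1],[0.0103,-0.0178,0.0143,0.541,0.313,0,-1],[0.0132,-0.0229,0.009,0.577,0.333,0,-1],[0.0132,-0.0229,0.009,0.577,0.333,0,-1],[0.0132,-0.0229,0.009,0.577,0.333,0,-1],[0,0,0,0,0,0,-1],[0,0,0,0,0,0,-1]]}}

```text
t: 10.8
tool_pos: [0.5225, -0.1798, 0.2502]
ee_rot: [-3.141, 0.766, -1.05]
force: [0.2, 0.4, -2.4]
gripper_width: 0.226
grasp_force: 78.4
```

Call:
{"name": "play_rows", "arguments": {"steps": [[0,0,0,0,0,0,-1],[0,0,0,0,0,0,-1],[0,0,0,0,0,0,-1],[0,0,0,0,0,0,-1],[0,0,0,0,0,0,-1],[0,0,0,0,0,0,-1]]}}

```text
t: 11.4
tool_pos: [0.5224, -0.1789, 0.2509]
ee_rot: [-3.14, 0.767, -1.048]
force: [-0.9, -0.2, -1.1]
gripper_width: 0.224
grasp_force: 78.4
```

```bash
python3 - <<'E'
from rig import ctrl
from h import *
o=ctrl.observe()
print(o["tool_pos"],np.degrees(o["ee_rot"]),o["qpos"].round(2),o["force"])
f=ctrl.grab_frame("wrist");g=ctrl.grab_frame("scene")
cv2.imwrite("pics/w6.png",np.hstack([f["pixels"][::,:,::-1][:400,80:480],cv2.resize(g["pixels"][150:270,250:370,::-1],(400,400))]))
E
```

```text
[ 0.5224138  -0.17888359  0.25092616] [-179.92099251   43.95839489  -60.06964289] [-0.62  0.29  1.45  0.34  2.1   2.07] [-0.91610276 -0.21615528 -1.11048159]
```

View pics/w6.png

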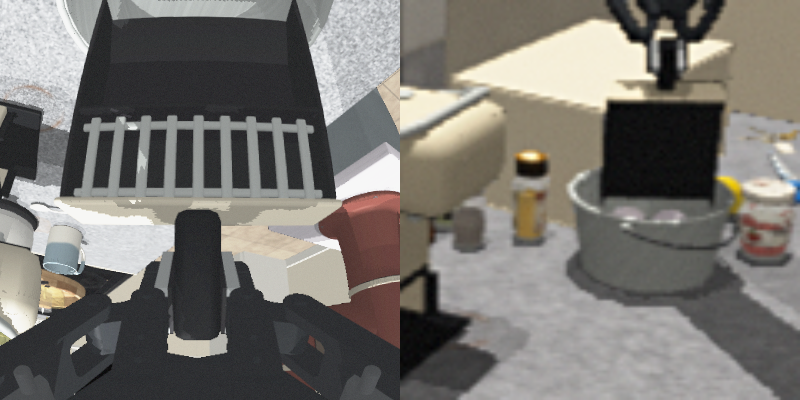

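The bin is empty, and both capsules are visible in the pail in the right half at (630,213) and (668,213). I'll reverse the motion.

Call:
{"name": "play_rows", "arguments": {"steps": [[0,0,0.04,0,0,0,-1],[-0.0132,0.0229,-0.009,-0.577,-0.333,0,-1],[-0.0132,0.0229,-0.009,-0.577,-0.333,0,-1],[-0.0132,0.0229,-0.009,-0.577,-0.333,0,-1],[-0.0103,0.0178,-0.0143,-0.541,-0.313,0,-1],[-0.0103,0.0178,-0.0143,-0.541,-0.313,0,-1],[-0.0103,0.0178,-0.0143,-0.541,-0.313,0,-1],[-0.0057,0.0098,-0.0108,-0.406,-0.234,0,-1],[-0.0057,0.0098,-0.0108,-0.406,-0.234,0,-1],[-0.0057,0.0098,-0.0108,-0.406,-0.234,0,-1],[-0.0057,0.0098,-0.0108,-0.406,-0.234,0,-1],[-0.0033,0.0056,-0.0096,-0.406,-0.234,0,-1],[-0.0033,0.0056,-0.0096,-0.406,-0.234,0,-1],[-0.0033,0.0056,-0.0096,-0.406,-0.234,0,-1],[-0.0033,0.0056,-0.0096,-0.406,-0.234,0,-1],[-0.0008,0.0014,-0.0175,-0.54,-0.312,0,-1],[-0.0008,0.0014,-0.0175,-0.54,-0.312,0,-1],[-0.0008,0.0014,-0.0175,-0.54,-0.312,0,-1],[0,0,0,0,0,0,-1]]}}

```text
t: 13.4
tool_pos: [0.4657, -0.0834, 0.1665]
ee_rot: [3.141, -0.554, -1.046]
force: [-0.9, 0.7, -2.6]
gripper_width: 0.223
grasp_force: 78.4
```

Call:
{"name": "play_rows", "arguments": {"steps": [[0.0042,0.006,0,0,0,0.55,-1],[0.0042,0.006,0,0,0,0.55,-1],[0.0042,0.006,0,0,0,0.55,-1],[0.0042,0.006,0,0,0,0.55,-1],[0.0042,0.006,0,0,0,0.55,-1],[0.0042,0.006,0,0,0,0.55,-1],[0.0042,0.006,0,0,0,0.55,-1],[0.0042,0.006,0,0,0,0.55,-1],[0.0037,0.019,-0.0105,0,0,0.6,-1],[0.0037,0.019,-0.0105,0,0,0.6,-1],[0.0037,0.019,-0.0105,0,0,0.6,-1],[0.0037,0.019,-0.0105,0,0,0.6,-1],[0.0037,0.019,-0.0105,0,0,0.6,-1],[0.0037,0.019,-0.0105,0,0,0.6,-1],[0,0,0,0,0,0,-1],[0,0,0,0,0,0,-1]]}}

```text
t: 15.0
tool_pos: [0.4965, -0.0048, 0.1388]
ee_rot: [-3.139, -0.559, 0.067]
force: [0.1, -0.1, -1.0]
gripper_width: 0.225
grasp_force: 78.5
```

```bash
python3 - <<'E'
from k6 import *
from rig import ctrl
o=ctrl.observe();r0=e("xyz",o["ee_rot"])
print(o["tool_pos"],o["ee_rot"],o["qpos"].round(2),o["force"])
T=e("xyz",(-3.1388,-.558,.0685))
print("rot to go (units)",((T*r0.inv()).as_rotvec(degrees=True)/8).round(3))
for t in((.4955,.095,.095),(.4955,.0952,.0265)): print(((np.array(t)-o["tool_pos"])/.5).round(4))
E
```

```text
[ 0.49649256 -0.00476336  0.13881236] [-3.13867097 -0.55893164  0.06662559] [-0.26 -0.59  2.36  0.23  0.85  1.14] [ 0.09421269 -0.08479631 -0.96515296]
rot to go (units) [-0.001  0.007  0.013]
[-0.002   0.1995 -0.0876]
[-0.002   0.1999 -0.2246]
```

Call:
{"name": "play_rows", "arguments": {"steps": [[0,0,-0.044,0,0,0.013,-1],[-0.001,0.03,-0.044,0,0,0,-1],[-0.001,0.04,0,0,0,0,-1],[0,0.04,0,0,0,0,-1],[0,0.04,0,0,0,0,-1],[0,0.03,0,0,0,0,-1],[0,0.02,0,0,0,0,-1],[0,0,-0.03,0,0,0,-1],[0,0,-0.03,0,0,0,-1],[0,0,-0.03,0,0,0,-1],[0,0,-0.03,0,0,0,-1],[0,0,-0.01,0,0,0,-1],[0,0,0,0,0,0,-1],[0,0,0,0,0,0,-1]]}}

```text
t: 16.4
tool_pos: [0.4958, 0.0959, 0.0295]
ee_rot: [-3.139, -0.56, 0.07]
force: [-0.9, -0.3, -1.5]
gripper_width: 0.223
grasp_force: 78.5
```

```bash
python3 - <<'E'
from rig import ctrl
from h import *
o=ctrl.observe();print(o["tool_pos"],o["ee_rot"],o["force"],o["wrist_torque"])
f=ctrl.grab_frame("wrist");a=np.load("wrist3.npz")["pixels"]
cv2.imwrite("pics/w7.png",np.hstack([a[:400,80:480,::-1],f["pixels"][:400,80:480,::-1]]))
E
```

```text
[0.49578099 0.09591834 0.02953677] [-3.1387455  -0.55966323  0.07002264] [-0.87559461 -0.25519497 -1.54693388] [-0.05162815  0.52159268 -0.05676549]
```

View pics/w7.png

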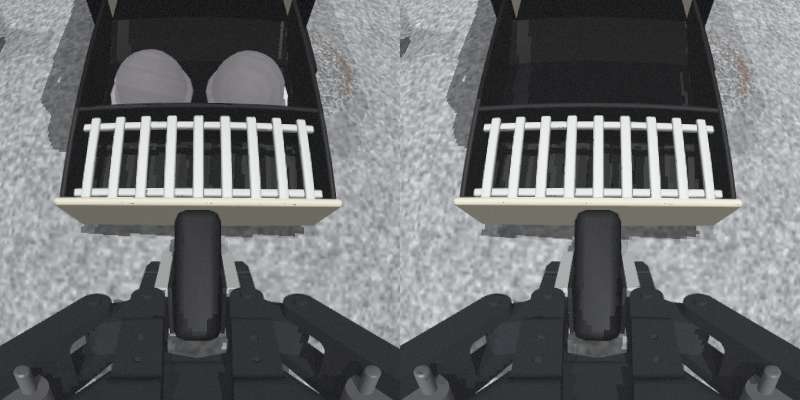

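The empty tray is lined up as it was on the way out, with the same pixel alignment to the cheeks. Lower slightly and slide it in.

Call:
{"name": "play_rows", "arguments": {"steps": [[0,-0.001,-0.007,0,0,0,-1],[0.015,0.001,0,0,0,0,-1],[0.02,0.0013,0,0,0,0,-1],[0.02,0.0013,0,0,0,0,-1],[0.02,0.0013,0,0,0,0,-1],[0.02,0.0013,0,0,0,0,-1],[0.02,0.0013,0,0,0,0,-1],[0.02,0.0013,-0.001,0,0,0,-1],[0.02,0.0013,-0.001,0,0,0,-1],[0,0,0,0,0,0,-1]]}}

```text
t: 17.45
tool_pos: [0.5741, 0.1005, 0.0244]
ee_rot: [-3.139, -0.559, 0.07]
force: [-0.1, 0.7, -1.0]
gripper_width: 0.222
grasp_force: 78.6
```

Call:
{"name": "play_rows", "arguments": {"steps": [[0.02,0.0013,0,0,0,0,-1],[0.02,0.0013,0,0,0,0,-1],[0.01,0.0007,0,0,0,0,-1],[0.004,0.0003,0,0,0,0,-1],[0.004,0.0003,0,0,0,0,-1],[0,0,0,0,0,0,-1]]}}

```text
t: 18.05
tool_pos: [0.6017, 0.1024, 0.024]
ee_rot: [-3.139, -0.559, 0.071]
force: [0.4, -0.1, -0.8]
gripper_width: 0.22
grasp_force: 78.6
```

Call:
{"name": "play_rows", "arguments": {"steps": [[0.003,0.0002,0,0,0,0,-1],[0.003,0.0002,0,0,0,0,-1],[0,0,0,0,0,0,-1]]}}

```text
t: 18.35
tool_pos: [0.6046, 0.1027, 0.024]
ee_rot: [-3.139, -0.559, 0.07]
force: [-0.2, 0.1, 1.3]
gripper_width: 0.222
grasp_force: 78.8
```

No stop yet, so the tray must have started slightly out. I'll creep on until there is contact.

Call:
{"name": "play_rows", "arguments": {"steps": [[0.004,0.0003,0,0,0,0,-1],[0.004,0.0003,0,0,0,0,-1],[0,0,0,0,0,0,-1]]}}

```text
t: 18.65
tool_pos: [0.6064, 0.1028, 0.0238]
ee_rot: [-3.14, -0.553, 0.072]
force: [-29.9, -4.6, 25.8]
gripper_width: 0.224
grasp_force: 84.0
```

Call:
{"name": "play_rows", "arguments": {"steps": [[0.003,0.0002,0,0,0,0,-1],[0.003,0.0002,0,0,0,0,-1],[0,0,0,0,0,0,-1]]}}

```text
t: 18.95
tool_pos: [0.6065, 0.1029, 0.0235]
ee_rot: [-3.138, -0.545, 0.07]
force: [-61.5, -9.1, 53.5]
gripper_width: 0.221
grasp_force: 89.8
```

Call:
{"name": "play_rows", "arguments": {"steps": [[-0.005,-0.0004,0,0,0,0,-1],[-0.005,-0.0004,0,0,0,0,-1],[0,0,0,0,0,0,-1]]}}

```text
t: 19.25
tool_pos: [0.606, 0.1028, 0.0235]
ee_rot: [-3.139, -0.558, 0.07]
force: [-0.4, -0.3, -0.5]
gripper_width: 0.222
grasp_force: 79.1
```

Call:
{"name": "play_rows", "arguments": {"steps": [[0,0,0,0,0,0,-0.3],[0,0,0,0,0,0,0],[0,0,0,0,0,0,0.5],[0,0,0,0,0,0,1],[0,0,0,0,0,0,1],[0,0,0,0,0,0,1]]}}

```text
t: 19.85
tool_pos: [0.6064, 0.1028, 0.0238]
ee_rot: [-3.139, -0.558, 0.071]
force: [0.6, 0.4, -0.4]
gripper_width: 1.0
grasp_force: 0.0
```

Call:
{"name": "play_rows", "arguments": {"steps": [[-0.0106,-0.0008,0.017,0,0,0,1],[-0.0212,-0.0015,0.034,0,0,0,1],[-0.0318,-0.0022,0.051,0,0,0,1],[-0.0318,-0.0022,0.051,0,0,0,1],[-0.0318,-0.0022,0.051,0,0,0,1],[-0.02,-0.0022,0.06,0,0,0,1],[0,0,0,0,0,0,1],[0,0,0,0,0,0,1]]}}

```text
t: 20.65
tool_pos: [0.5332, 0.0972, 0.1569]
ee_rot: [-3.139, -0.56, 0.07]
force: [-0.1, -0.6, -1.3]
gripper_width: 1.002
grasp_force: 0.0
```

```bash
python3 - <<'E'
from rig import ctrl
from h import *
o=ctrl.observe();print(o["t"],o["tool_pos"],o["force"])
f=ctrl.grab_frame("wrist");g=ctrl.grab_frame("scene")
V=f["pixels"].max(2)
for c in(278,281,284): print(c,np.where(V[150:330,c]<62)[0][[0,-1]]+150)
cv2.imwrite("pics/w8.png",np.hstack([f["pixels"][:400,100:500,::-1],cv2.resize(g["pixels"][160:320,215:375,::-1],(400,400))]))
w=cloud(g)
q=w[195:240,298:352].reshape(-1,3);q=q[(abs(q[:,2]-.092)<.005)&(q[:,0]<.68)];c,r=circ(q[:,:2])
for _ in range(4):
    q2=q[abs(np.linalg.norm(q[:,:2]-c,axis=1)-.09)<.012];c,r=circ(q2[:,:2])
print("pail",c,r)
np.savez("wrist8.npz",**f)
E
```

```text
20.65 [0.53316096 0.09720879 0.15693167] [-0.11998814 -0.63027495 -1.30629191]
278 [172 236]
281 [150 236]
284 [150 235]
pail [ 0.55286365 -0.23219715] 0.09126470898179725
```

View pics/w8.png

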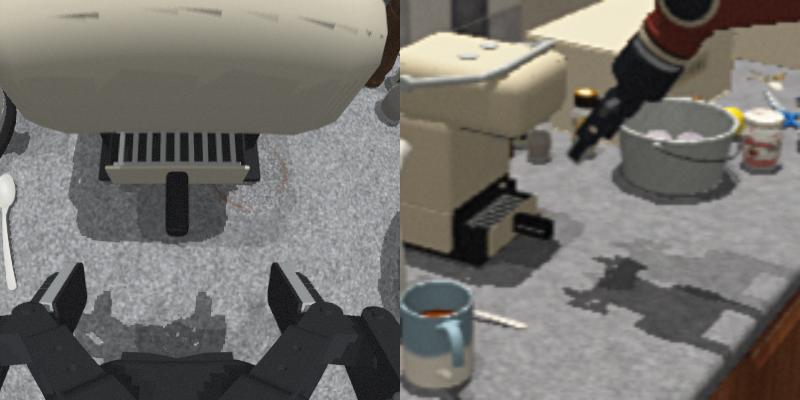

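The tray is home, flush and level, and the capsules are in the pail. The mug and jam jar look undisturbed, and the gripper is clear. Hand in.

```bash
python3 - <<'E'
from h import *
f=dict(np.load("wrist8.npz"));print(wray(f,281,237,.05).round(4))
from rig import ctrl
print(ctrl.close_job())
E
```

```text
[0.5691 0.0956 0.05  ]
the job is handed in; nothing more can be done
None
```

I tipped both capsules into the pail, pushed the empty tray back against its stop and released it, and handed the job in at about 20.7 s; the pail, mug and jam jar looked undisturbed, and the hand-in call returned no verdict.

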